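Find the lid's hidden notches and open the twist-lock canister

TASK

Open the twist-lock canister so that it can be refilled: grip the lid by its bar handle and turn it slowly until you feel the drag fall away where the hidden lugs meet their notches, without forcing the lid. Then lift the lid straight off and set it down, handle up, flat in the shallow square tray, leaving everything else where it is.

Things in the scene. Friction and masses are not known exactly. Their poses are not given: they have to be found in the camera images.
- canister: Upright round steel canister, 123 mm in diameter, rim 147 mm above the bench, in a grey round holder (150 mm across, 34 mm high) screwed to the bench. Fixed. Origin: centre of the underside of the holder; z up along the canister's axis. Its yaw tells nothing about the notches.
- canister_mouth (a point): Centre of the canister's mouth at rim height, 147 mm up. 4 to 9 mm below, hidden by the closed lid, is an inward flange (inner radius 43 mm) with three 15 mm wide notches 120 degrees apart, at an unknown angle; no end stop either way. A greased springy seal on it pushes the closed lid up with about 12 N, so that the lid's lugs rub under the flange.
- lid: Round aluminium bayonet lid, 126 mm in diameter, 64 mm high, about 0.32 kg (varies by a quarter). Origin: centre of its underside (the bottom of its plug); z up, x along the bar handle. Plug of radius 41.3 mm from 0 to 20 mm, disc from 20 to 26 mm, then boss and handle. Closed, its origin is 128 mm above the canister's; it has about 1.7 mm sideways play and turns with about 0.1 to 0.4 N m of drag.
- lid_lugs (a point): Centre of the lid's three flat lugs (9 mm wide, 3 to 10 mm above its underside), 6 mm above its origin: they reach to radius 49.5 mm, one along the lid's x, the others 120 degrees either side. They hold the lid down until turned anticlockwise (from above) by 18 to 84 degrees to the notches. There they have 3.5 degrees free each way, drag halves or less, and the let-go lid pops up 4.5 mm; 15 mm up they are clear. Beyond, they catch.
- lid_handle (a point): Centre of the lid's bar handle, 50 mm above the lid's origin, the place to grip. The bar is 70 mm long along the lid's x, 14 mm thick along its y, from 35 to 64 mm above the lid's origin, 9 mm clear of the disc. Axes as the lid's. Turned under a light pull of 3 N, it rises 1 to 2 mm by itself at the notches; held there it pushes up with up to 9 N. Pulls over 15 N are forcing.
- tray: Shallow square aluminium tray, 170 by 170 mm outside, 162 mm inside, walls 4 mm thick and 16 mm high, its floor 4 mm thick. Empty, fixed to the bench. Origin: centre of its underside; x and y along its sides.
- jar_green: Bystander: small glass jar with a white cap, 60 mm in diameter, 75 mm high. Origin: centre of its underside.
- jar_red: Bystander: small glass jar with a steel cap, 54 mm in diameter, 62 mm high. Origin: centre of its underside.
- tub: Bystander: flat white plastic tub with a lid, 101 mm in diameter, 50 mm high. Origin: centre of its underside.
- glass_panel: Bystander: fused glass panel lying flat, 150 by 110 by 6 mm, x along its length. Origin: centre of its underside.
- cutter: Bystander: glass cutter, a brass pencil-like handle 13 mm thick, 130 mm long along its x, lying between the canister and the tray. Origin: about its middle, on the bench.
- tweezers: Bystander: steel tweezers, 140 mm long along its x, 18 mm wide, 8 mm high, lying flat between the canister and the tray. Origin: its middle, on the bench.
- spray_bottle: Bystander: spray bottle, 72 mm in diameter, 195 mm high, upright, far from the robot. Origin: centre of its underside.
- mould: Bystander: square cream ceramic slumping mould, 110 by 110 by 26 mm. Origin: centre of its underside.
Things that resemble listed ones, but are neither listed nor needed, are in the scene too. There is more than one size of the tray; the one meant has the size given above. Leave any green look-alike of the lid alone.

How it is judged:
By the outcome, as a careful person would: the job done as asked, in the order asked, and still so for the second after the job is handed in, with the robot touching nothing.
It also fails if it takes over 72 s, if anything falls off the work surface, if the arm or the gripper's body presses on something with over 40 N, if the wrist force passes 120 N, or if a joint passes its speed limit or range.

ROBOT

A 6-joint arm with a two-finger parallel gripper is mounted at the origin on the work surface. World frame = base frame: x ahead of the robot, y to its left, z up, the work surface at z = 0. Lengths are in m, angles in rad, forces in N, time in s.
With the tool pointing down it reaches from about 0.275 to 0.75 m from the base axis. Payload 10.2 kg.
Tool frame: the origin (TCP) lies midway between the tips of the shut fingers; the grasp point (between the pads) lies 19 mm behind it (env.hold_point_z is the distance from the TCP to the grasp point, in m); x points along the fingers, z is the direction in which the jaws open and shut, and the axes are right-handed (so a half turn about x gives the same grasp; the last joint's range is limited). The gripper opens to 85 mm and grips with 20 to 120 N. Pads are 22 mm wide; open, the fingers measure 114 mm over their backs; the gripper's body (76 mm by 85 mm) begins 54 mm behind the grasp point. The pads swing forward as they close: fully open they stand 13 mm farther back than shut.
Start: joints at [-1.442, 0.313, 1.498, -0, 1.331, -0.223], TCP at [0.181, -0.493, 0.231] pointing down, gripper open.
Joint ranges: [-2.94, 2.94], [-0.97, 2.17], [0.19, 2.56], [-1.23, 4.37], [0.02, 3.11], [-2.88, 2.88]. Speed limits (rad/s): [2.39, 2.39, 3.01, 3.14, 3.14, 3.14].

INTERFACE

Orientations are given as a unit quaternion [x, y, z, w].
In Python, from bench import env, kinematics, monitor, eyes, job gives the robot as it stands. The module is installed in compiled form; this text tells all that it offers. Calls block until the motion is done:
- env.reach(position, orientation): joint-space move of the TCP to a pose.
- env.movel(position, velocity=0.15, frame=None, guard=None): straight line of the TCP; frame=None keeps the orientation; velocity is the mean speed in m/s. With guard (N) it stops when the force on the tool has changed by that much, and returns True; else False.
- env.set_joints(angles): joint-space move.
- env.release() and env.close_gripper(effort=None): open the fingers fully, or close them until they stop; effort is the grip in N (None keeps the last).
- env.hold(seconds).
- kinematics.ik(position, orientation): joint angles nearest the present ones, or None.
- monitor.sense(): the state.
- eyes.grab_frame(name): name is "scene" or "side" or "wrist"; returns a dict with "frame" (384x512x3 uint8, red, green, blue), "mtx" (3x3 intrinsics, pixels), "k1" (the pictures are not rectified: a ray, as slopes to the right and down, at radius r is drawn at 1 + k1 r^2 times it, then the intrinsics apply), "view" (4x4, takes a point from world to camera coordinates). Camera axes: x right, y down, z forward; pixel columns grow to the right and rows downward; lengths in m; the calibration is good to about 2 mm. A picture is of the moment at which its call begins. There is no depth.
A pose or a line that the arm cannot do raises env.MotionError and nothing moves.
- job.hand_in(): hands the job in, once; it reports no verdict.
The state is a dict: "clock": time; "joints": joint angles; "qvel": joint speeds; "joint_efforts": joint torques, N m; "position": TCP position; "ee_rot": TCP orientation; "contact_force": force on the tool from outside, world axes, zero at the start; "ft_torque": the same for the moment, N m; "finger_gap": opening from 0.0 (shut) to 1.0 (fully open).
Only numpy, scipy, OpenCV 4.12 (cv2) and the standard library are available. Lean on these libraries where they do the work, as an engineer would, in place of code of your own. Each camera call takes 0.05 s, during which the arm holds its last target.

## Working session

There is one attempt and no reset: what is moved stays moved. The work goes in short steps, each a Python script; the robot and the scene stay as the last script left them, time stands still between calls to the robot, and variables do not carry over. Pictures are saved under pics/ and viewed, and the job is handed in when it is done.

```bash
ls; mkdir -p pics; python3 - <<'E'
from bench import env, kinematics, monitor, eyes, job
import cv2,numpy as np
for n in ["scene","side","wrist"]:
    f=eyes.grab_frame(n); cv2.imwrite(f"pics/{n}0.png",cv2.resize(f["frame"][:,:,::-1],(800,600),interpolation=cv2.INTER_CUBIC))
    cv2.imwrite(f"pics/{n}0raw.png",f["frame"][:,:,::-1])
    np.savez(f"pics/{n}0.npz",**f); print(n,f["mtx"].tolist(),f["k1"],np.round(f["view"],4).tolist())
s=monitor.sense(); print(s); print(env.hold_point_z)
E
```

```text
pics
scene [[408.7348384277874, 0.0, 260.54920075429146], [0.0, 408.7348384277874, 191.11568551750366], [0.0, 0.0, 1.0]] -0.05469362213098775 [[0.7793, 0.6264, -0.0177, -0.3808], [0.3806, -0.4956, -0.7807, -0.0754], [-0.4978, 0.6017, -0.6246, 1.6053], [0.0, 0.0, 0.0, 1.0]]
side [[446.6996095180087, 0.0, 255.9193604711607], [0.0, 446.6996095180087, 189.7826365953148], [0.0, 0.0, 1.0]] 0.021622846255439043 [[0.9962, -0.0854, 0.0186, -0.4819], [-0.0258, -0.4899, -0.8714, 0.134], [0.0835, 0.8676, -0.4902, 1.447], [0.0, 0.0, 0.0, 1.0]]
wrist [[313.5945819490072, 0.0, 257.1648626226775], [0.0, 313.5945819490072, 194.41487367456315], [0.0, 0.0, 1.0]] -0.03395230007552443 [[0.3447, -0.9387, -0.0005, -0.5247], [-0.903, -0.3317, 0.2731, -0.034], [-0.2565, -0.0937, -0.962, 0.3793], [0.0, 0.0, 0.0, 1.0]]
{'clock': 0.15, 'joints': array([-1.44240565e+00,  3.13316620e-01,  1.49818511e+00,  1.73823874e-05,
        1.33102790e+00, -2.23415539e-01]), 'qvel': array([ 0.0003154 , -0.00098737, -0.00238773, -0.00076422,  0.0002463 ,
       -0.00025134]), 'joint_efforts': array([ 1.68295039e-03, -4.12366855e+01, -2.59797245e+01, -2.09257855e-04,
        3.21233994e-03,  1.63506030e-05]), 'position': array([ 0.18087439, -0.4926758 ,  0.23089819]), 'ee_rot': array([ 0.40503603,  0.58000068, -0.40453779,  0.5795638 ]), 'contact_force': array([ 0.91074898,  0.43832267, -0.40943473]), 'ft_torque': array([-0.05443435,  0.01525367,  0.0419698 ]), 'finger_gap': 0.9992017526962715}
0.0187
```

View pics/scene0.png

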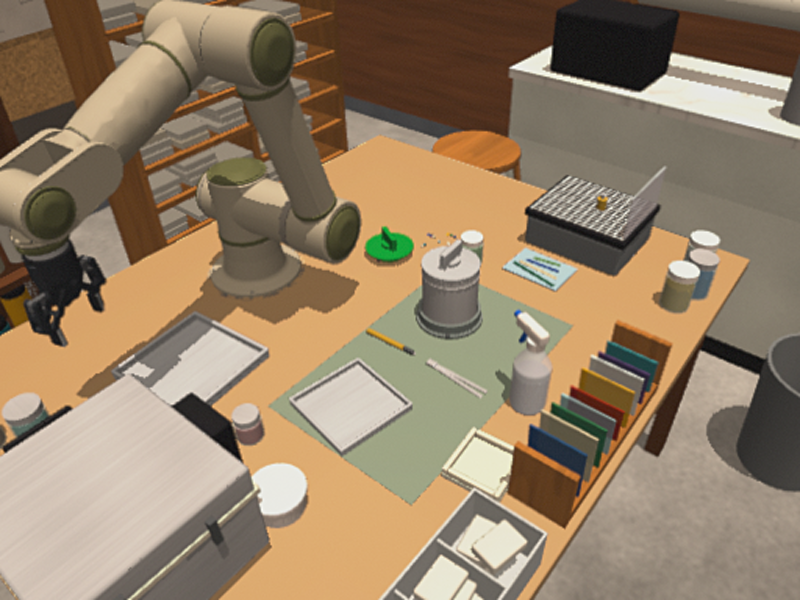

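View pics/side0.png

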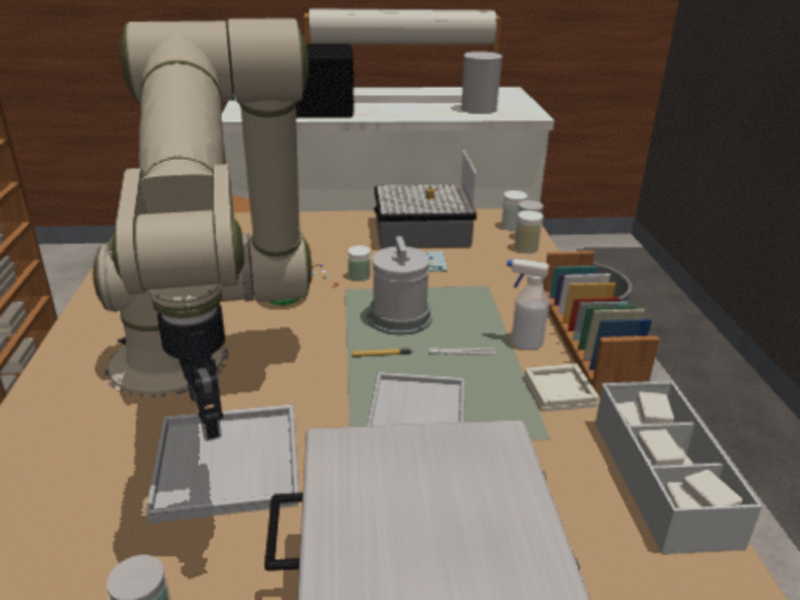

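View pics/wrist0.png

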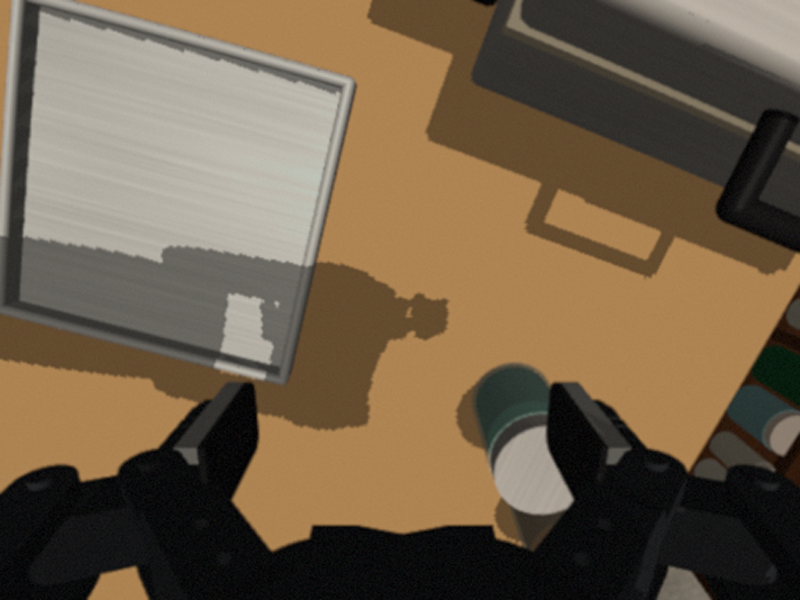

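The scene view shows the steel canister with its lid at about (450,275). The green look-alike lid is at (388,247). There are two trays, one on the mat at (350,405) and one near the robot at (195,360). The side view shows the canister at (400,285), and the kiln in front partly hides the mat tray. Next I'll measure the trays and the handle.

```bash
cat > h.py <<'E'
import numpy as np, cv2
from scipy.spatial.transform import Rotation as R
def load(n): return dict(np.load(f"pics/{n}.npz"))
def ray(f,px):
    K=f["mtx"];V=f["view"];k=float(f["k1"])
    d=np.array([(px[0]-K[0,2])/K[0,0],(px[1]-K[1,2])/K[1,1]]);u=d.copy()
    for _ in range(20): u=d/(1+k*(u@u))
    Rm=V[:3,:3];c=-Rm.T@V[:3,3]; return c,Rm.T@np.array([u[0],u[1],1])
def onz(f,px,z):
    c,d=ray(f,px); return (c+d*(z-c[2])/d[2])
def proj(f,p):
    q=f["view"][:3,:3]@np.asarray(p,float)+f["view"][:3,3];u=q[:2]/q[2];u=u*(1+float(f["k1"])*(u@u))
    return np.array([f["mtx"][0,0]*u[0]+f["mtx"][0,2],f["mtx"][1,1]*u[1]+f["mtx"][1,2]])
def tri(f1,p1,f2,p2):
    A=np.zeros((3,3));b=np.zeros(3)
    for f,p in((f1,p1),(f2,p2)):
        c,d=ray(f,p);d=d/np.linalg.norm(d);M=np.eye(3)-np.outer(d,d);A+=M;b+=M@c
    return np.linalg.solve(A,b)
E
python3 - <<'E'
from h import *
s=load("scene0");
def S(x,y): return (x*.64-.18,y*.64-.18)   # 800->512 pixel centres
for nm,cs in {"mat":[(357,359),(412,404),(346,452),(289,405)],"near":[(195,313),(269,349),(205,400),(113,371)]}.items():
    P=np.array([onz(s,S(*c),.016)[:2] for c in cs]); print(nm,P.round(3).tolist(),P.mean(0).round(3),np.linalg.norm(P-np.roll(P,-1,0),axis=1).round(3))
w=load("wrist0")
P=np.array([onz(w,S(*c),.016)[:2] for c in [(352,80),(283,383),(2,310),(15,-3)]]); print(P.round(3).tolist(),np.linalg.norm(P-np.roll(P,-1,0),axis=1).round(3))
I=cv2.imread("pics/scene0raw.png"); c=I[140:225,250:325]; cv2.imwrite("pics/crop_s.png",cv2.resize(c,None,fx=7,fy=7,interpolation=cv2.INTER_CUBIC))
I=cv2.imread("pics/side0raw.png"); c=I[145:215,225:290]; cv2.imwrite("pics/crop_d.png",cv2.resize(c,None,fx=8,fy=8,interpolation=cv2.INTER_CUBIC))
E
```

```text
mat [[0.433, -0.096], [0.6, -0.124], [0.578, -0.285], [0.415, -0.271]] [ 0.506 -0.194] [0.169 0.163 0.164 0.176]
near [[0.038, -0.213], [0.264, -0.189], [0.275, -0.365], [0.057, -0.435]] [ 0.159 -0.3  ] [0.227 0.176 0.229 0.223]
[[0.288, -0.417], [0.058, -0.436], [0.04, -0.211], [0.263, -0.188]] [0.231 0.226 0.224 0.231]
```

View pics/crop_s.png

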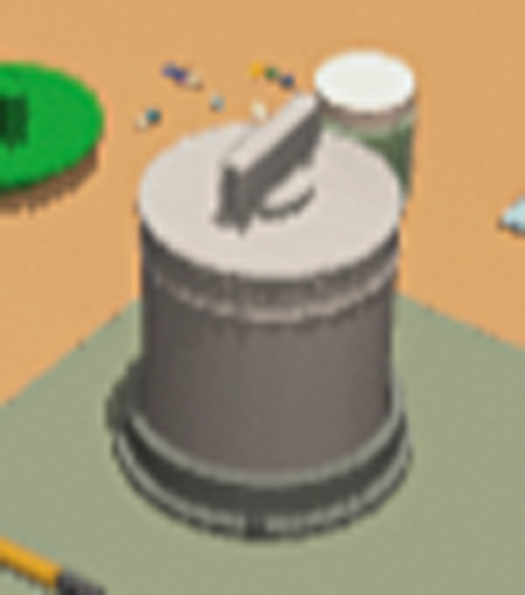

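View pics/crop_d.png

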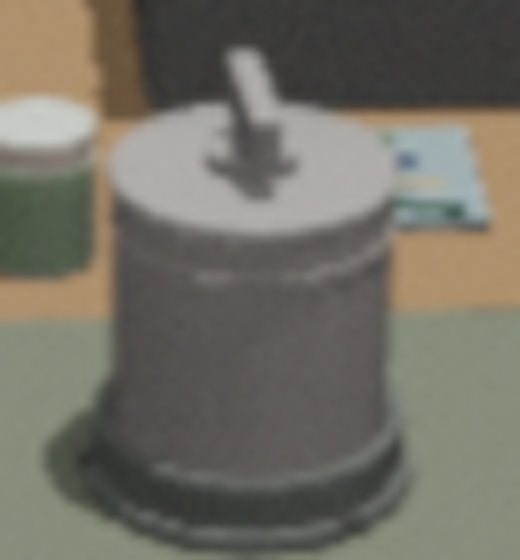

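Candidates:
- **Lid:** the steel lid on the canister at scene (450,260), or the green lid on the bench at (388,247), which I leave alone.
- **Tray:** the mat tray at (350,405) measures about 168 mm. The near tray at (195,360) measures about 228 mm. I choose the mat tray.

The close crops show the bare steel lid with its bar at about crop (270,150). Next I'll place it roughly, then look from above with the wrist camera.

```bash
python3 - <<'E'
from h import *
from bench import kinematics
s=load("scene0");d=load("side0")
cs=lambda x,y:(250+(x+.5)/7-.5,140+(y+.5)/7-.5)
cd=lambda x,y:(225+(x+.5)/8-.5,145+(y+.5)/8-.5)
a=onz(s,cs(233,166),.192);b=onz(s,cs(310,98),.192);print("scene",a,b,(a+b)/2,np.degrees(np.arctan2(*(b-a)[1::-1])),np.linalg.norm(b-a))
a2=onz(d,cd(263,122),.192);b2=onz(d,cd(243,52),.192);print("side",a2,b2,(a2+b2)/2,np.degrees(np.arctan2(*(b2-a2)[1::-1])),np.linalg.norm(b2-a2))
# disc edges left/right -> top disc z=.154
print(onz(s,cs(270,195),.154),onz(d,cd(253,165),.154))
# camera in tool frame
w=load("wrist0"); V=w["view"]; c=-V[:3,:3].T@V[:3,3]
T=R.from_quat([0.40503603,0.58000068,-0.40453779,0.5795638]).as_matrix(); p=np.array([.18087,-.49268,.2309])
print("cam in tool",T.T@(c-p)); print("cam axes in tool",(T.T@V[:3,:3].T).round(3)); print(T.round(3))
E
```

```text
scene [0.49824835 0.10689506 0.192     ] [0.49383312 0.17394662 0.192     ] [0.49604074 0.14042084 0.192     ] 93.76738911747714 0.06719677448772426
side [0.49471453 0.10986034 0.192     ] [0.49225341 0.18029938 0.192     ] [0.49348397 0.14507986 0.192     ] 92.00108498344436 0.07048202191407724
[0.49434585 0.14265235 0.154     ] [0.49441715 0.1465634  0.154     ]
cam in tool [-1.42978147e-01  7.09531016e-02 -1.21156996e-04]
cam axes in tool [[-0.    -0.273  0.962]
 [ 0.    -0.962 -0.273]
 [ 1.    -0.     0.   ]]
[[-0.     0.939  0.345]
 [ 0.001  0.345 -0.939]
 [-1.     0.    -0.001]]
```

```bash
cat >> h.py <<'E'
def quat(yaw): # tool x down, tool z horizontal at yaw(deg)
    y=np.radians(yaw);z=np.array([np.cos(y),np.sin(y),0]);x=np.array([0,0,-1.]);return R.from_matrix(np.c_[x,np.cross(z,x),z]).as_quat()
E
python3 - <<'E'
from h import *
from bench import kinematics
for base in (3,183,-177):
  for yaw in range(base-3,base+106,15):
    q=kinematics.ik([.495,.143,.162],quat(yaw)); print(yaw,None if q is None else q.round(2))
for yaw in range(0,360,45):
    q=kinematics.ik([.506,-.194,.04],quat(yaw)); print('tray',yaw,None if q is None else q.round(2))
E
```

```text
0 [ 0.05  0.36  1.63 -0.    1.16  0.05]
15 [ 0.05  0.36  1.63 -0.    1.16 -0.21]
30 [ 0.05  0.36  1.63 -0.    1.16 -0.47]
45 [ 0.05  0.36  1.63 -0.    1.16 -0.73]
60 [ 0.05  0.36  1.63 -0.    1.16 -0.99]
75 [ 0.05  0.36  1.63 -0.    1.16 -1.26]
90 [ 0.05  0.36  1.63 -0.    1.16 -1.52]
105 [ 0.05  0.36  1.63 -0.    1.16 -1.78]
180 None
195 None
210 [ 0.05  0.36  1.63 -0.    1.16  2.67]
225 [ 0.05  0.36  1.63 -0.    1.16  2.41]
240 [ 0.05  0.36  1.63 -0.    1.16  2.15]
255 [ 0.05  0.36  1.63 -0.    1.16  1.89]
270 [ 0.05  0.36  1.63 -0.    1.16  1.62]
285 [ 0.05  0.36  1.63 -0.    1.16  1.36]
-180 None
-165 None
-150 [ 0.05  0.36  1.63 -0.    1.16  2.67]
-135 [ 0.05  0.36  1.63 -0.    1.16  2.41]
-120 [ 0.05  0.36  1.63 -0.    1.16  2.15]
-105 [ 0.05  0.36  1.63 -0.    1.16  1.89]
-90 [ 0.05  0.36  1.63 -0.    1.16  1.62]
-75 [ 0.05  0.36  1.63 -0.    1.16  1.36]
tray 0 [-0.58  0.58  1.65 -0.    0.91 -0.58]
tray 45 [-0.58  0.58  1.65 -0.    0.91 -1.37]
tray 90 [-0.58  0.58  1.65 -0.    0.91 -2.15]
tray 135 None
tray 180 [-0.58  0.58  1.65 -0.    0.91  2.56]
tray 225 [-0.58  0.58  1.65 -0.    0.91  1.77]
tray 270 [-0.58  0.58  1.65 -0.    0.91  0.99]
tray 315 [-0.58  0.58  1.65 -0.    0.91  0.2 ]
```

```bash
cat >> h.py <<'E'
def snap(name,out):
    from bench import eyes
    f=eyes.grab_frame(name); np.savez(f"pics/{out}.npz",**f); cv2.imwrite(f"pics/{out}raw.png",f["frame"][:,:,::-1]); cv2.imwrite(f"pics/{out}.png",cv2.resize(f["frame"][:,:,::-1],(800,600),interpolation=cv2.INTER_CUBIC)); return f
E
python3 - <<'E'
from h import *
from bench import env, monitor
p=monitor.sense()["position"]; env.movel([p[0],p[1],.36],velocity=.2)
env.reach([.495,.143,.32],quat(3))
snap("wrist","w1"); s=monitor.sense(); print(s["clock"],s["position"],s["contact_force"],s["ft_torque"])
E
```

```text
3.5083 [0.49521633 0.14238338 0.31997726] [-0.09720428  0.1998161  -0.91469306] [-0.05246366  0.01936988 -0.00240761]
```

View pics/w1.png

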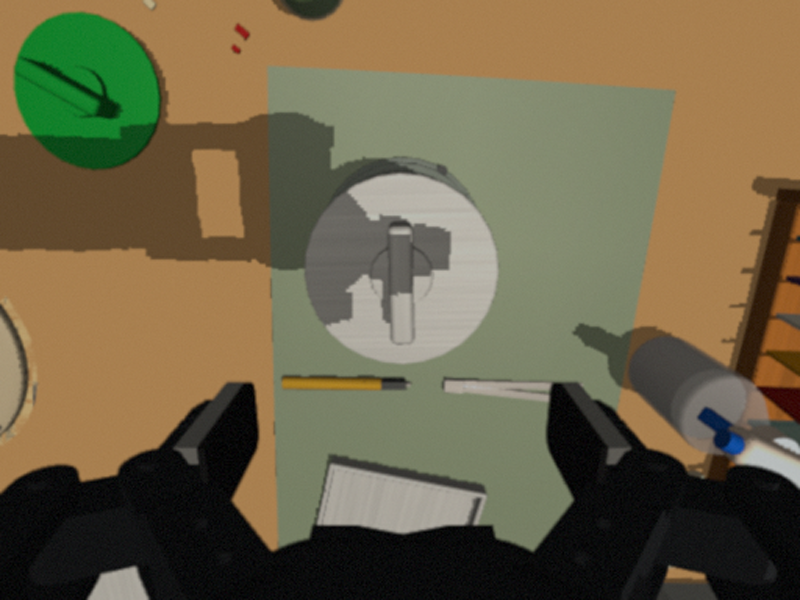

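The wrist view from above shows the bar handle from (400,225) to (402,343), with the disc centred at about (402,268). The boss under the bar is about 40 mm across. The cutter (345,384) and tweezers (500,388) lie clear. The tray's far edge runs from (332,458) to (486,487).

```bash
python3 - <<'E'
from h import *
f=load("w1");I=f["frame"]
c=I[120:245,180:330,::-1]; cv2.imwrite("pics/crop_w1.png",cv2.resize(c,None,fx=5,fy=5,interpolation=cv2.INTER_CUBIC))
S=lambda x,y:(x*.64-.18,y*.64-.18)
a=onz(f,S(400,228),.192);b=onz(f,S(402,342),.192);print(a,b,(a+b)/2,np.degrees(np.arctan2(*(a-b)[1::-1])),np.linalg.norm(b-a))
a=onz(f,S(305,268),.151);b=onz(f,S(498,268),.151);print((a+b)/2,np.linalg.norm(b-a))
a=onz(f,S(402,174),.154);b=onz(f,S(402,363),.154);print((a+b)/2,np.linalg.norm(b-a))
for t in [(332,458),(486,487)]: print(onz(f,S(*t),.016))
E
```

```text
[0.49378406 0.17862257 0.192     ] [0.49830348 0.11197987 0.192     ] [0.49604377 0.14530122 0.192     ] 93.87960450247823 0.06679576976416965
[0.49610321 0.14780429 0.151     ] 0.12534863687942782
[0.49659104 0.14483122 0.154     ] 0.12425030157995338
[ 0.43496852 -0.08583721  0.016     ]
[ 0.59953151 -0.11307579  0.016     ]
```

View pics/crop_w1.png

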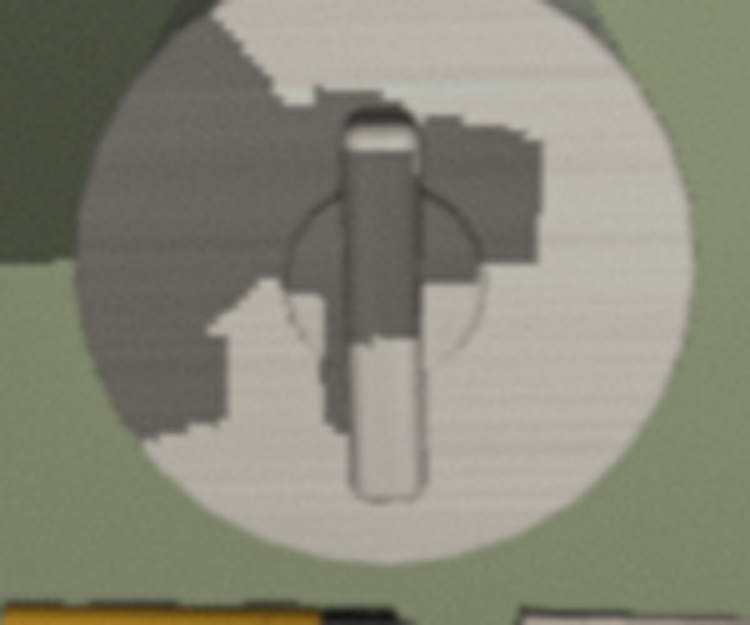

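```bash
python3 - <<'E'
from h import *
from bench import env, monitor
def st(t): 
    s=monitor.sense(); print(t,round(s["clock"],2),s["position"].round(4),s["contact_force"].round(2),s["ft_torque"].round(3),round(s["finger_gap"],3),s["joints"][5].round(4))
env.movel([.4962,.1455,.20],velocity=.12,frame=quat(3.9)); st("above")
g=env.movel([.4962,.1455,.163],velocity=.06,guard=8); print(g); st("down")
if not g:
    env.close_gripper(effort=60); st("closed"); env.hold(.2); st("held")
snap("side","d2"); snap("wrist","w2")
E
```

```text
above 4.66 [0.4965 0.1455 0.2007] [ 0.8  -0.01 -0.13] [ 0.001  0.027 -0.018] 1.003 -0.0097
False
down 5.42 [0.4964 0.1455 0.1632] [ 0.95 -0.26 -0.34] [-0.022 -0.005 -0.018] 0.997 -0.0097
closed 6.08 [0.4961 0.1455 0.1635] [-1.81 -0.05  5.4 ] [-0.062  0.458 -0.009] 0.156 -0.0096
held 6.28 [0.4961 0.1455 0.1635] [-2.8  -0.64  5.84] [-0.041  0.466  0.018] 0.156 -0.0096
```

View pics/w2.png

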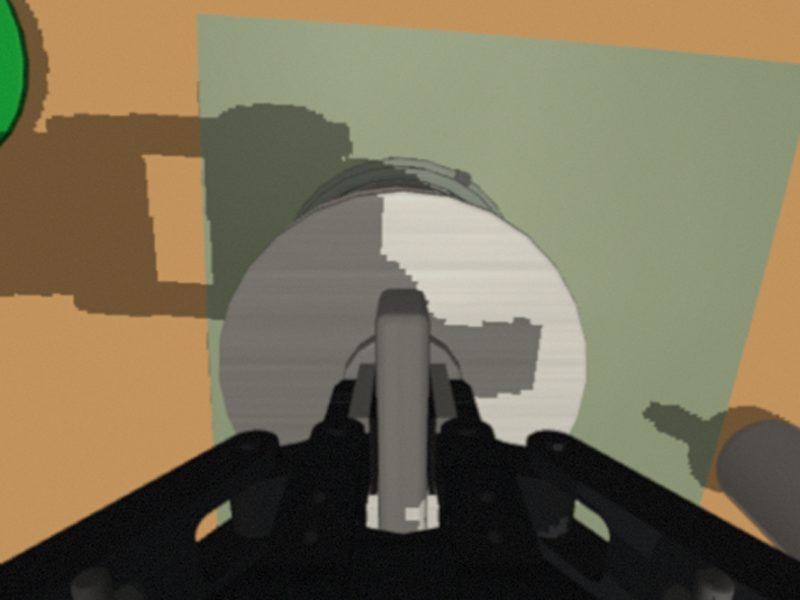

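```bash
python3 - <<'E'
import cv2
I=cv2.imread("pics/d2raw.png"); cv2.imwrite("pics/crop_d2.png",cv2.resize(I[110:215,215:300],None,fx=6,fy=6,interpolation=cv2.INTER_CUBIC)[:600])
E
```

```text
(no output)
```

View pics/crop_d2.png

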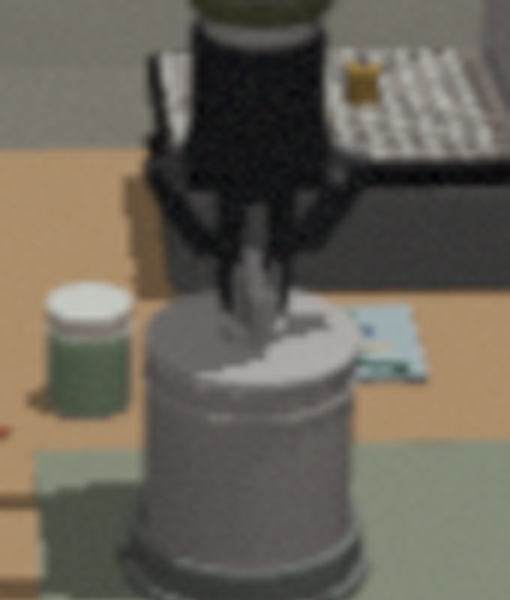

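The wrist and side pictures show both fingers on the bar, squarely across it (wrist 403,390), with the tips above the disc. The tool is pressing down about 6 N, so I'll raise it in small steps to a light pull of 3 N.

```bash
python3 - <<'E'
from h import *
from bench import env, monitor
s=monitor.sense();p=s["position"].copy(); z=.163; q=quat(3.9); n=0
x0=[.4962,.1455]
while n<14:
    s=monitor.sense(); f=s["contact_force"]; print(round(s["clock"],2),z.__round__(5),s["position"].round(5),f.round(2),s["ft_torque"].round(3))
    if f[2]<-2.8: break
    z+=.0004 if f[2]>0 else .0002; env.movel([*x0,z],velocity=.01,frame=q); n+=1
E
```

```text
6.38 0.163 [0.49611 0.14551 0.1635 ] [-3.46 -0.27  4.91] [-0.073  0.409 -0.029]
6.62 0.1634 [0.49613 0.1455  0.16352] [-2.12 -0.73  3.91] [0.026 0.338 0.002]
6.88 0.1638 [0.49609 0.14549 0.16355] [-1.74  0.38 -1.37] [ 0.056  0.046 -0.042]
7.12 0.164 [0.49608 0.1455  0.16356] [ 1.2   0.91 -6.76] [ 0.071 -0.154 -0.044]
```

```bash
cat >> h.py <<'E'
def avg(n=4,dt=.03):
    from bench import env, monitor
    F=[];T=[]
    for _ in range(n):
        env.hold(dt); s=monitor.sense(); F.append(s["contact_force"]);T.append(s["ft_torque"])
    return np.mean(F,0),np.mean(T,0),s
E
python3 - <<'E'
from h import *
from bench import env, monitor, kinematics
X=[.4962,.1455]; yaw=3.9; z=.1639
env.set_joints(kinematics.ik([*X,z],quat(yaw))); print(monitor.sense()["clock"])
F,T,s=avg(); print(round(s["clock"],2),F.round(2),T.round(3))
for i in range(5):
    yaw+=1.; env.set_joints(kinematics.ik([*X,z],quat(yaw))); c=monitor.sense()["clock"]
    F,T,s=avg(); 
    print(yaw,round(z,5),round(c,2),round(s["clock"],2),s["position"].round(5),F.round(2),T.round(3),s["joints"][5].round(4),round(s["joint_efforts"][5],3))
    if F[2]<-10: break
    z+=np.clip((F[2]+3.2)/25000,-.0002,.0002)
open("state.txt","w").write(f"{yaw} {z}")
E
```

```text
7.375
7.51 [ 0.99  0.28 -7.52] [ 0.101 -0.212 -0.014]
4.9 0.1639 7.76 7.89 [0.49602 0.14547 0.16362] [  1.34   0.58 -10.06] [ 0.091 -0.197 -0.485] -0.0268 -0.495
```

```bash
python3 - <<'E'
from h import *
from bench import env, monitor, kinematics
X=[.4962,.1455]; yaw=4.9; z=.1639
for i in range(4):
    z-=.0002; env.set_joints(kinematics.ik([*X,z],quat(yaw)))
    F,T,s=avg(); print(round(z,5),round(s["clock"],2),s["position"].round(5),F.round(2),T.round(3))
    if F[2]>-4: break
open("state.txt","w").write(f"{yaw} {z}")
E
```

```text
0.1637 8.28 [0.49605 0.14547 0.16361] [-0.65 -0.04 -9.28] [-0.015  0.047 -0.533]
0.1635 8.66 [0.49607 0.14549 0.16359] [-2.1  -0.54 -5.79] [-0.061  0.378 -0.52 ]
0.1633 9.04 [0.49612 0.14548 0.16353] [-4.99 -1.1  -1.73] [-0.13   0.788 -0.452]
```

```bash
cat > turn.py <<'E'
from h import *
from bench import env, monitor, kinematics
import sys
X=[.4962,.1455]; yaw,z=map(float,open("state.txt").read().split())
def turn(n,step):
    global yaw,z
    for i in range(n):
        yaw+=step; env.set_joints(kinematics.ik([*X,z],quat(yaw)))
        F,T,s=avg(3,.02)
        print(round(yaw,2),round(z,5),round(s["clock"],2),s["position"].round(5),F.round(2),T.round(3))
        open("state.txt","w").write(f"{yaw} {z}")
        if F[2]<-9 or F[2]>3 or abs(T[2])>1.0: print("stop"); break
        z+=np.clip((F[2]+3.2)/30000,-.00015,.00015)
    open("state.txt","w").write(f"{yaw} {z}")
turn(int(sys.argv[1]),float(sys.argv[2]))
E
sed -i 's/ [0-9.]*$/ .1634/' state.txt; python3 turn.py 8 1
```

```text
5.9 0.1634 9.34 [0.49617 0.1454  0.16356] [-4.95 -1.07 -2.15] [-0.24   0.749 -0.409]
6.9 0.16344 9.64 [0.49615 0.14532 0.16356] [-5.53 -2.17 -2.2 ] [-0.297  0.745 -0.405]
7.9 0.16347 9.94 [0.49613 0.1453  0.16356] [-5.32 -2.03 -2.37] [-0.332  0.731 -0.405]
8.9 0.1635 10.24 [0.4961  0.14528 0.16357] [-5.21 -2.78 -2.52] [-0.371  0.762 -0.4  ]
9.9 0.16352 10.54 [0.4961  0.14524 0.16357] [-5.   -2.56 -3.04] [-0.377  0.751 -0.42 ]
10.9 0.16352 10.84 [0.49609 0.14523 0.16356] [-4.94 -2.52 -2.09] [-0.379  0.788 -0.387]
11.9 0.16356 11.14 [0.49606 0.14522 0.16356] [-5.22 -2.61 -2.66] [-0.384  0.746 -0.375]
12.9 0.16358 11.44 [0.49606 0.1452  0.16358] [-5.35 -2.73 -2.98] [-0.401  0.769 -0.394]
```

```bash
sed -i 's/X=\[.*\];/X=[.4960,.1454];/' turn.py; python3 turn.py 14 1
```

```text
13.9 0.16359 11.74 [0.49599 0.1452  0.16356] [-3.9  -2.37 -3.5 ] [-0.475  0.635 -0.419]
14.9 0.16358 12.04 [0.49601 0.14522 0.16357] [-4.18 -2.99 -3.33] [-0.426  0.597 -0.372]
15.9 0.16357 12.34 [0.49597 0.14524 0.16357] [-3.98 -2.45 -3.2 ] [-0.408  0.635 -0.42 ]
16.9 0.16357 12.64 [0.49597 0.14525 0.16359] [-4.62 -2.6  -2.69] [-0.423  0.674 -0.391]
17.9 0.16359 12.94 [0.49595 0.14526 0.16355] [-4.06 -2.66 -3.1 ] [-0.416  0.642 -0.441]
18.9 0.16359 13.24 [0.49594 0.14524 0.16357] [-3.74 -2.99 -3.42] [-0.388  0.699 -0.42 ]
19.9 0.16359 13.54 [0.49593 0.14526 0.16358] [-4.68 -2.32 -3.29] [-0.406  0.708 -0.437]
20.9 0.16358 13.84 [0.49594 0.14523 0.16358] [-4.55 -2.75 -3.1 ] [-0.398  0.684 -0.388]
21.9 0.16359 14.14 [0.4959  0.14523 0.16356] [-4.79 -2.56 -3.6 ] [-0.39   0.713 -0.434]
22.9 0.16357 14.44 [0.49589 0.14524 0.16357] [-4.35 -2.85 -2.86] [-0.426  0.732 -0.413]
23.9 0.16358 14.74 [0.49587 0.14522 0.16357] [-4.76 -2.97 -2.81] [-0.437  0.744 -0.423]
24.9 0.1636 15.04 [0.49586 0.14522 0.16357] [-5.16 -3.49 -2.96] [-0.44   0.733 -0.429]
25.9 0.1636 15.34 [0.49585 0.14522 0.16358] [-5.44 -2.79 -2.48] [-0.455  0.764 -0.448]
26.9 0.16363 15.64 [0.49583 0.14521 0.16358] [-5.48 -3.25 -3.  ] [-0.459  0.742 -0.439]
```

```bash
sed -i 's/abs(T\[2\])>1.0/abs(T[2])>1.0 or abs(T[2])<.26/' turn.py; python3 turn.py 62 1
```

```text
27.9 0.16364 15.94 [0.49585 0.14521 0.16359] [-4.69 -3.16 -3.4 ] [-0.477  0.771 -0.415]
28.9 0.16363 16.24 [0.49579 0.14517 0.16356] [-4.91 -2.87 -2.76] [-0.466  0.774 -0.429]
29.9 0.16364 16.54 [0.49576 0.14519 0.16356] [-5.53 -3.3  -3.21] [-0.485  0.8   -0.436]
30.9 0.16364 16.84 [0.49576 0.14518 0.16356] [-5.48 -3.37 -3.24] [-0.492  0.783 -0.436]
31.9 0.16364 17.14 [0.49576 0.14514 0.16356] [-5.21 -3.62 -3.35] [-0.538  0.803 -0.397]
32.9 0.16364 17.44 [0.49576 0.14516 0.16355] [-5.89 -3.77 -3.24] [-0.505  0.788 -0.415]
33.9 0.16363 17.74 [0.49577 0.14515 0.1636 ] [-5.36 -3.77 -2.67] [-0.49   0.801 -0.458]
34.9 0.16365 18.04 [0.49572 0.14514 0.16356] [-6.13 -4.22 -2.65] [-0.503  0.808 -0.436]
35.9 0.16367 18.34 [0.49571 0.14512 0.16358] [-5.38 -3.76 -3.07] [-0.554  0.832 -0.46 ]
36.9 0.16368 18.64 [0.4957  0.14511 0.16356] [-5.89 -3.7  -2.94] [-0.564  0.828 -0.445]
37.9 0.16368 18.94 [0.4957  0.14512 0.16357] [-5.54 -3.38 -2.81] [-0.594  0.83  -0.437]
38.9 0.1637 19.24 [0.49567 0.1451  0.16357] [-6.09 -4.37 -3.01] [-0.554  0.869 -0.439]
39.9 0.1637 19.54 [0.49566 0.14509 0.16357] [
[... 666 characters left out ...]
6377 21.94 [0.4956  0.14492 0.16363] [-6.5  -5.52 -3.35] [-0.705  0.928 -0.436]
48.9 0.16377 22.24 [0.49557 0.14496 0.16364] [-6.3  -4.83 -2.05] [-0.739  0.96  -0.404]
49.9 0.16381 22.54 [0.4956  0.14491 0.16369] [-6.48 -4.97 -3.1 ] [-0.798  0.958 -0.453]
50.9 0.16381 22.84 [0.49562 0.14487 0.16373] [-6.66 -5.39 -2.23] [-0.81   0.993 -0.393]
51.9 0.16384 23.14 [0.49561 0.14485 0.16387] [-7.03 -5.59 -1.2 ] [-0.905  1.096 -0.343]
52.9 0.16391 23.44 [0.49562 0.14473 0.16399] [-7.4  -5.98 -0.83] [-1.04   1.135 -0.433]
53.9 0.16399 23.74 [0.49561 0.14467 0.16413] [-7.16 -6.16 -0.3 ] [-1.107  1.191 -0.355]
54.9 0.16409 24.04 [0.49556 0.14517 0.16458] [-8.59 -3.44  2.97] [-0.596  1.37  -0.08 ]
stop
```

The drag fell from 0.44 to 0.08 N m at yaw 54.9°, and the lid began to rise. I'll centre it in the notches with small steps while following the rise.

```bash
cat > t2.py <<'E'
from h import *
from bench import env, monitor, kinematics
X=[.4957,.1452]; yaw,z=map(float,open("state.txt").read().split())
for dy in [0,1,1,1,1]:
    z+=.0003; yaw+=dy; env.set_joints(kinematics.ik([*X,z],quat(yaw)))
    F,T,s=avg(3,.02); print(round(yaw,2),round(z,5),round(s["clock"],2),s["position"].round(5),F.round(2),T.round(3))
    open("state.txt","w").write(f"{yaw} {z}")
    if F[2]<-8 or (abs(T[2])>.3): print("stop"); break
E
python3 t2.py
```

```text
54.9 0.16439 24.34 [0.49555 0.14513 0.1649 ] [-7.13 -2.98  1.36] [-0.422  1.132 -0.027]
55.9 0.16469 24.64 [0.49554 0.14502 0.16528] [-7.7  -3.38  2.56] [-0.544  1.207 -0.102]
56.9 0.16499 24.94 [0.49551 0.14495 0.1656 ] [-7.75 -3.77  2.97] [-0.597  1.236 -0.102]
57.9 0.16529 25.24 [0.49553 0.14495 0.16592] [-8.11 -4.03  3.34] [-0.603  1.238 -0.131]
58.9 0.16559 25.54 [0.49552 0.14491 0.1662 ] [-7.58 -4.15  2.57] [-0.61   1.207 -0.14 ]
```

```bash
cat > t3.py <<'E'
from h import *
from bench import env, monitor, kinematics
X=[.4954,.1450]; yaw,z=map(float,open("state.txt").read().split()); yaw=58.2; z0=.1636
while z<z0+.022:
    z+=.001; env.set_joints(kinematics.ik([*X,z],quat(yaw)))
    F,T,s=avg(2,.02); print(round(z,5),round(s["clock"],2),s["position"].round(5),F.round(2),T.round(3),round(s["finger_gap"],3))
    open("state.txt","w").write(f"{yaw} {z}")
    if F[2]<-8 or (abs(T[2])>.4): print("stop"); break
E
python3 t3.py
```

```text
0.16659 25.82 [0.49547 0.14512 0.16718] [-5.84 -1.87  1.68] [-0.175  1.026 -0.107] 0.161
0.16759 26.11 [0.49546 0.14512 0.16797] [-5.06 -0.94  1.22] [-0.143  0.906 -0.059] 0.154
0.16859 26.39 [0.49547 0.14511 0.16862] [-3.38 -0.51 -2.29] [-0.005  0.626  0.017] 0.155
0.16959 26.68 [0.49547 0.14503 0.16955] [-2.08  0.18 -3.76] [ 0.04   0.47  -0.005] 0.147
0.17059 26.96 [0.49546 0.14501 0.17067] [-2.7   0.32 -4.11] [ 0.036  0.436 -0.002] 0.154
0.17159 27.24 [0.49543 0.14502 0.17169] [-2.29 -0.25 -3.77] [0.024 0.414 0.019] 0.152
0.17259 27.52 [0.49544 0.14499 0.17269] [-2.19 -0.09 -2.96] [-0.008  0.417 -0.03 ] 0.151
0.17359 27.81 [0.49544 0.145   0.17366] [-2.19  0.35 -4.1 ] [-0.008  0.379 -0.007] 0.15
0.17459 28.09 [0.49545 0.14499 0.1747 ] [-1.56  0.17 -3.3 ] [-0.015  0.348  0.027] 0.153
0.17559 28.38 [0.49543 0.14499 0.17566] [-0.82  0.08 -2.66] [0.012 0.354 0.008] 0.158
0.17659 28.66 [0.49544 0.14499 0.17668] [-0.86 -0.02 -2.99] [-0.018  0.282  0.005] 0.154
0.17759 28.94 [0.49546 0.14499 0.17766] [-1.38  0.37 -3.57] [-0.005  0.197  0.019] 0.153
0.17859 29.23 [0.49559 0.14498 0.17869] [-0.16 -0.21 -3.59] [ 0.011  0.008 -0.004] 0.149
0.17959 29.51 [0.49544 0.14501 0.17965] [-0.24 -0.36 -4.11] [ 0.021  0.017 -0.03 ] 0.151
0.18059 29.79 [0.49541 0.145   0.18062] [-0.25  0.31 -4.25] [ 0.04  -0.006 -0.012] 0.152
0.18159 30.07 [0.49542 0.14499 0.18162] [-0.12 -0.42 -3.38] [ 0.004 -0.069  0.013] 0.152
0.18259 30.36 [0.4954  0.14502 0.18263] [ 0.02  0.24 -3.49] [-0.032  0.001  0.001] 0.156
0.18359 30.64 [0.49543 0.14503 0.18364] [ 0.01  0.14 -3.82] [-0.01   0.012  0.004] 0.153
0.18459 30.93 [0.49541 0.145   0.18463] [-0.13 -0.5  -4.2 ] [ 0.05  -0.008 -0.055] 0.152
0.18559 31.21 [0.49541 0.145   0.18562] [ 0.17 -0.05 -3.99] [-0.03  -0.003 -0.001] 0.154
0.18659 31.49 [0.49541 0.145   0.18662] [-0.52 -0.43 -3.9 ] [ 0.013  0.001 -0.   ] 0.151
```

The lid is free: moments near zero, carrying about 3.8 N. I'll raise it and refine the tray from the existing scene picture.

```bash
python3 - <<'E'
from h import *
from bench import env, monitor
env.movel([.4954,.145,.30],velocity=.12); snap("scene","s3"); snap("wrist","w3"); print(monitor.sense()["clock"])
f=load("s3")
I=f["frame"]; cv2.imwrite("pics/crop_s3.png",cv2.resize(I[215:300,165:280,::-1],None,fx=6,fy=6,interpolation=cv2.INTER_CUBIC))
E
```

```text
32.6833
```

View pics/crop_s3.png

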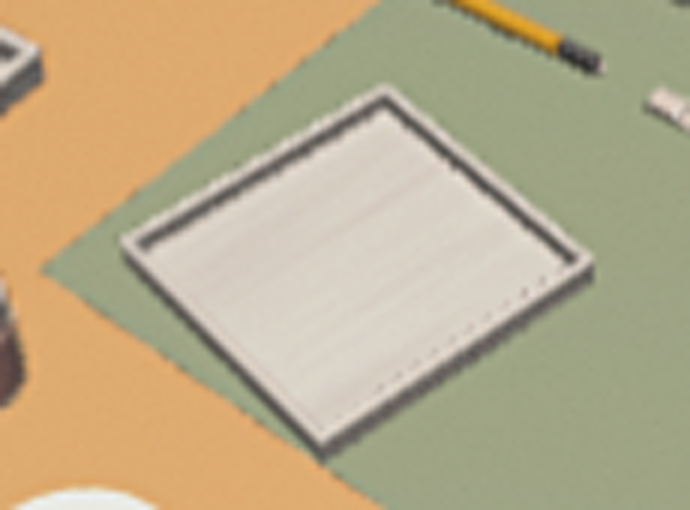

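View pics/s3.png

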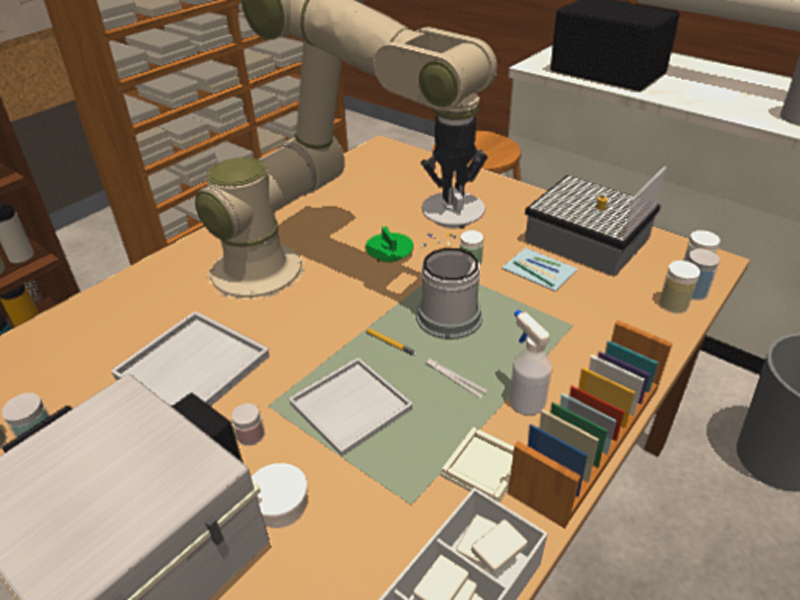

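View pics/w3.png

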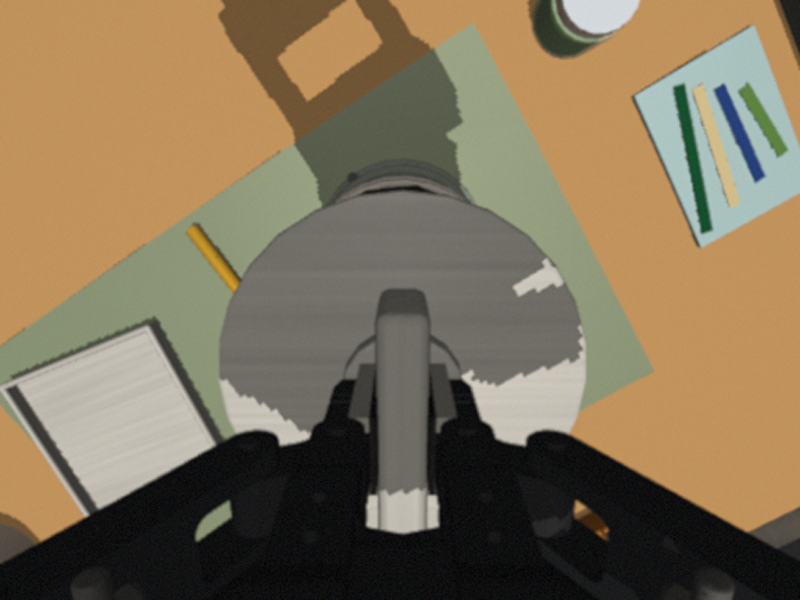

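The scene view shows the lid hanging under the gripper at (453,205) and the canister open at (450,262). Nothing else has moved. The tray's rim corners in the crop are (386,87), (593,262), (321,447) and (122,240).

```bash
python3 - <<'E'
from h import *
f=load("s3"); cs=lambda x,y:(165+(x+.5)/6-.5,215+(y+.5)/6-.5)
P=np.array([onz(f,cs(*c),.016)[:2] for c in [(386,87),(593,262),(321,445),(122,240)]]);print(P.round(4).tolist(),P.mean(0),np.linalg.norm(P-np.roll(P,-1,0),axis=1).round(4))
S=lambda x,y:(x*.64-.18,y*.64-.18)
w=load("w3"); print("w3",onz(w,S(152,322),.016),onz(w,S(0,389),.016))
w=load("w1"); print("w1",onz(w,S(332,466),.016),onz(w,S(484,494),.016))
E
```

```text
[[0.4326, -0.0935], [0.5991, -0.1233], [0.5698, -0.29], [0.4016, -0.2587]] [ 0.50076468 -0.19135402] [0.1691 0.1692 0.1711 0.1681]
w3 [ 0.43318353 -0.08718223  0.016     ] [ 0.40639926 -0.26170484  0.016     ]
w1 [ 0.43505783 -0.09552603  0.016     ] [ 0.59828468 -0.12197232  0.016     ]
```

The tray centre is (0.501, -0.191), and its sides measure about 169 mm, so it is the 170 mm tray. Now the transfer and placing.

```bash
python3 - <<'E'
from h import *
from bench import env, monitor
def st(t): 
    s=monitor.sense(); print(t,round(s["clock"],2),s["position"].round(4),s["contact_force"].round(2),s["ft_torque"].round(3),round(s["finger_gap"],3))
q=quat(58.2)
env.movel([.501,-.191,.28],velocity=.15,frame=q); st("over")
env.movel([.501,-.191,.06],velocity=.1,frame=q); st("low"); snap("scene","s4")
g=env.movel([.501,-.191,.036],velocity=.012,frame=q,guard=4); print(g); st("down")
E
```

```text
over 35.08 [ 0.5011 -0.1906  0.2801] [ 0.81 -0.57 -4.56] [ 0.01   0.032 -0.038] 0.152
low 37.42 [ 0.5012 -0.1911  0.0603] [ 0.5   0.26 -3.32] [ 0.002 -0.017 -0.021] 0.15
True
down 38.99 [ 0.501  -0.191   0.0395] [-1.34  0.8   4.69] [0.019 0.013 0.019] 0.15
```

View pics/s4.png

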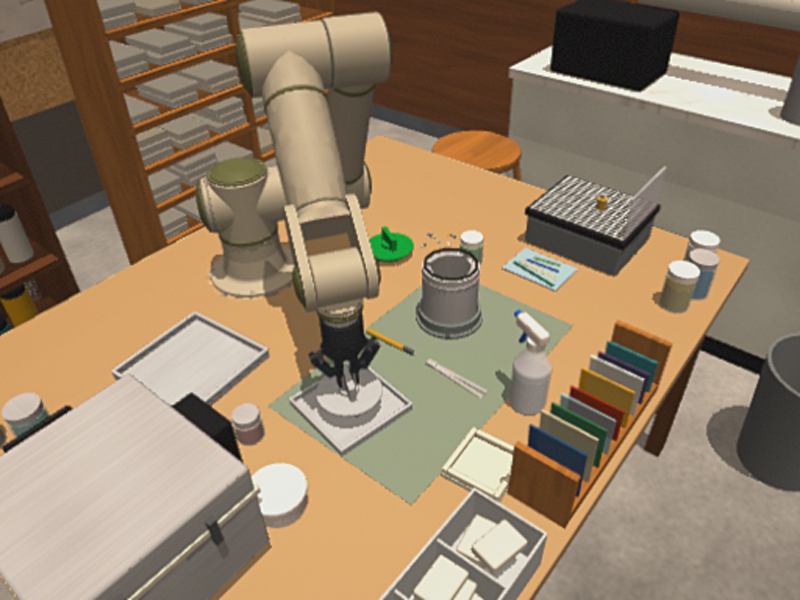

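The picture shows the lid level above the tray at (350,400). It touched down at TCP z = 0.0395, against 0.0396 expected. I'll release and back off.

```bash
python3 - <<'E'
from h import *
from bench import env, monitor
env.release(); g=env.movel([.501,-.191,.12],velocity=.08,guard=6); print(g)
if g: print(monitor.sense()["contact_force"])
else: env.movel([.501,-.191,.27],velocity=.15)
s=monitor.sense(); print(s["clock"],s["position"],s["contact_force"])
snap("wrist","w5"); snap("scene","s5")
E
```

```text
False
42.0 [ 0.50072782 -0.19082191  0.26907411] [-0.25184534  0.19344591 -0.31490383]
```

View pics/w5.png

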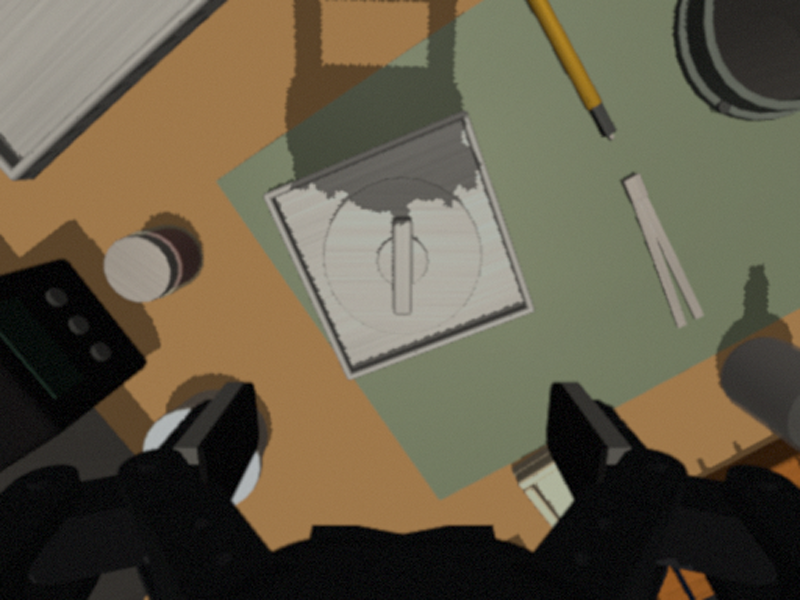

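View pics/s5.png

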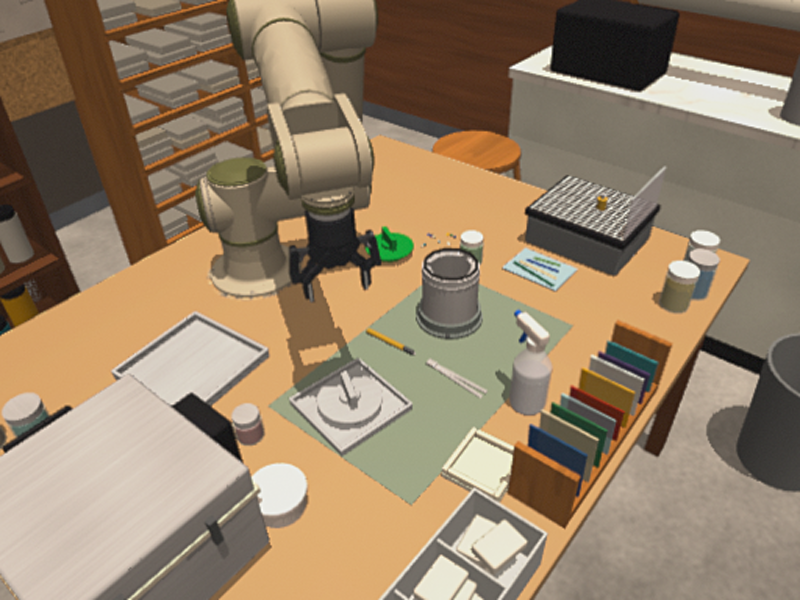

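The wrist view shows the lid flat and centred in the tray at (402,257), handle up. The scene view shows the canister open at (450,265). The cutter, tweezers, jars and the rest are unmoved.

```bash
python3 -c "
from bench import job,monitor
job.hand_in(); print(monitor.sense()['clock'])"
```

```text
the job is handed in; nothing more can be done
the job is handed in; nothing more can be done
```

The canister is open, and its lid is flat and handle up in the middle of the 170 mm tray. I handed the job in at about 42 s of the 72 s allowed.

- **Turning:** I gripped the bar and turned the lid anticlockwise about 51° under a pull of about 3 N. There the drag fell from about 0.44 to 0.08 N m and the lid began to rise. I went another 3 to 4° to centre the lugs in the notches, then lifted it straight off.
- **Forces:** For the first degree of the turn the upward pull reached about 10 N, above the 3 N I wanted but below the 15 N forcing limit. I corrected it straight away. Sideways forces of up to about 9 N appeared during the turn and the drag readings ran slightly above the stated 0.4 N m, but nothing jammed.
- **Placing:** Two tray-position estimates first differed by about 1 cm because I had picked the wrong corner pixels. A closer look gave the centre and a side of about 169 mm, confirming the right tray. The lid touched down within 0.1 mm of the expected height.
- **Last checks:** The final wrist and scene pictures show the lid centred in the tray, the canister open, nothing else visibly moved, and the gripper open and clear of everything.

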